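# Close the tablet tin: fold the lid over and tuck it under the lip

## Task

The lid of the steel dishwasher-tablet tin stands open on its hinge. Using only pushes of the fingertips on the lid's outer side, fold the lid over onto the tin, then, while keeping it pressed down, push it fully home so that its free edge is tucked beneath the retaining lip and it stays shut by itself when you let go. Do not pinch the lid, do not lift, tip or shove the tin, and leave the other things on the sill where they are.

Things in the scene. Friction and masses are not known exactly. Their poses are not given: they have to be found in the camera images.
- tin: loose open-topped steel tin, 140 mm long (its x) by 110 mm wide (its y), rim 60 mm high, about 1.1 kg with its tablets. Origin: centre of the underside; z up. The lid's hinge runs along the end at -x (the end nearer the robot), the retaining lip along the end at +x. Bare steel, as are lid and lip.
- hinge_line (a point): middle of the lid's hinge axis, at x = -66 mm, z = 60 mm in the tin's frame; the axis runs along the tin's y
- lip (a point): middle of the underside of the retaining lip where its flat part begins: x = 56 mm, z = 68 mm in the tin's frame. The lip is 100 mm wide (along y) and 3 mm thick; its flat underside, 8 mm above the rim, runs from x = 56 mm to a riser at 68 mm; towards the hinge (its inner border at x = 48 mm) it flares upward about 4 mm as a lead-in.
- lid_step (a point): on the lid's outer face, midway across its width, at the foot of the step: a raised thumb step 70 mm wide and 8 mm high with a square face looking towards the hinge (the face to push on) and a ramp down towards the free edge. The point lies 88 mm from the hinge axis when lid_slide = 0 and 4 mm off the hinge plane (the outer face). Its axes: x along the lid from hinge to free edge, z out of the outer face (up when shut).
- lid_edge (a point): middle of the lid's free edge, 107 mm from the hinge axis when lid_slide = 0, half-way through the 3 mm lid; axes as lid_step
- lid_hinge (a joint): angle of the lid, rad: 0 = lying flat on the tin, 1.57 = upright, stop at 1.9 (leaning out over the hinge end). Friction holds it near upright, where it starts (1.3 to 1.7); pushed down it is pressed open again by a light spring (0.1 N m/rad about 1.5 rad, hinge friction 0.03 N m), so if let go flat but not tucked it springs up.
- lid_slide (a joint): how far the lid (103 mm long, 100 mm wide, 3 mm thick, faces 1 and 4 mm outward of the hinge axis) has slid in its own plane away from the hinge, in its slotted hinge, m: 0 = drawn back, 0.023 = stop, fully out. It stays where left (about 2 N of friction). Drawn back (0 to 0.002, as at the start) the free edge passes 5 to 7 mm clear of the lip as the lid folds; with the lid flat, sliding it out takes the edge beneath the lip.
- lid_inside: the lid's inner face (thin aluminium liner 103 x 100 mm, facing the tablets when shut), part of the lid; its origin lies on the hinge axis. It is not to be touched.
- bell_timer: brass bell-shaped kitchen timer, 62 mm wide, 73 mm tall, stands on one side of the tin about 135 mm from its middle; origin at the centre of its underside; a bystander
- salt_pig: white porcelain salt pig (round pot with a short snout), 80 mm wide, 82 mm tall, stands on the other side of the tin about 135 mm from its middle; origin at the centre of its underside; a bystander
- cobalt_jar: cobalt glass jar with steel cap, 68 mm wide, 110 mm tall; origin at the centre of its underside; a bystander
- mug: terracotta mug, 80 mm wide, 90 mm tall; origin at the centre of its underside; a bystander
- soap: amber glass soap bottle, 60 mm wide, 170 mm tall; origin at the centre of its underside; a bystander
- egg_cup: small white egg cup, 46 mm wide, 55 mm tall; origin at the centre of its underside; a bystander
- spoon: steel spoon with a round wooden handle, lying flat, about 190 mm long, 20 mm thick at the handle; origin under its middle; a bystander
Mind the look-alikes: they are no part of the job. What is shaped like the tin but green, purple or turquoise is not meant.

How it is judged (in metres and radians):
On the way:
1. the lid is folded over onto the tin, still drawn back (value of joint lid_hinge below 0.25 rad and value of joint lid_slide below 0.012 m).
At the end, for the whole second after the job is handed in: The lid lies flat (lid_hinge under 0.055 rad) and is slid out at least 17 of its 23 mm, so that its edge is held beneath the lip by itself; the tin stands level and still within 40 mm of where it was, and each bystander within 25 mm of where it was (value of joint lid_hinge below 0.055 rad and value of joint lid_slide above 0.017 m and angle between tin's own z axis and vertical below 0.05 rad and linear speed of tin below 0.02 m/s and distance of tin from where it was at the start of the episode below 0.04 m and distance of each of bell_timer, salt_pig, cobalt_jar, mug, soap, egg_cup, spoon from where it was at the start of the episode below 0.025 m); the robot touches nothing.
It fails at once if the lid is pinched or touched on its inner face (over 1 N) (contact force between the fingers and lid_inside above 1 N).
It fails at once if the tin is lifted or tipped (height (world z) of tin above 0.012 m or angle between tin's own z axis and vertical above 0.15 rad).
It fails at once if the tin is shoved more than 40 mm (distance of tin from where it was at the start of the episode above 0.04 m).
It fails at once if a bystander is pushed or lifted more than 25 mm (distance of any of bell_timer, salt_pig, cobalt_jar, mug, soap, egg_cup, spoon from where it was at the start of the episode above 0.025 m).
It also fails if it takes over 35 s, if anything falls off the work surface, if the arm or the gripper's body presses on something with over 40 N, if the wrist force passes 120 N, or if a joint passes its speed limit or range.

## Robot

A 7-joint arm with a two-finger parallel gripper is mounted at the origin on the work surface. World frame = base frame: x ahead of the robot, y to its left, z up, the work surface at z = 0. Lengths are in mm, angles in rad, forces in N, time in s.
With the tool pointing down it reaches from about 400 to 875 mm from the base axis. Payload 19.3 kg.
Tool frame: the origin (TCP) lies at the very end of the fingers, on their centre line; the grasp point (between the pads) lies 19 mm behind it (grip_point_offset is the z of the grasp point in the tool frame, in mm); z points along the fingers, x is the direction in which the jaws open and shut, and the axes are right-handed (so a half turn about z gives the same grasp; the last joint's range is limited). The gripper opens to 85 mm and grips with 20 to 120 N. Pads are 22 mm wide; open, the fingers measure 114 mm over their backs; the gripper's body (76 mm by 85 mm) begins 54 mm behind the grasp point. The pads swing forward as they close: fully open they stand 13 mm farther back than shut.
Start: joints at [-1.398, 0.521, -0.036, 1.599, 0.021, 1.021, -0.113], TCP at [150.283, 606.654, 231.291] pointing down, gripper open.
Joint ranges: [-2.91, 2.91], [-0.3, 2.13], [-1.5, 1.42], [0.17, 2.43], [-1.26, 4.41], [0.16, 1.93], [-2.52, 2.52]. Speed limits (rad/s): [1.89, 1.89, 2.39, 2.39, 3.01, 3.01, 3.01].

## Interface

Orientations are given as a 3x3 rotation matrix whose columns are the frame's x, y, z axes.
In Python, from workcell import movep, movel, goto_joints, open_gripper, clamp, wait, inverse_kinematics, read_state, camera, PlanningError, finish_job, grip_point_offset gives the robot as it stands. Calls block until the motion is done:
- movep(position, orientation): joint-space move of the TCP to a pose.
- movel(position, frame=None, max_speed=150, guard=None): straight line of the TCP; frame=None keeps the orientation; max_speed is the mean speed in mm/s. With guard (N) it stops when the force on the tool has changed by that much, and returns True; else False.
- goto_joints(angles): joint-space move.
- open_gripper() and clamp(): open the fingers fully, or close them until they stop; the grip force is fixed at half the most.
- wait(seconds).
- inverse_kinematics(position, orientation): joint angles nearest the present ones, or None.
- read_state(): the state.
- camera(name): name is "side" or "top"; returns a dict with "image" (400x640x3 uint8, blue, green, red), "range_z" (400x640 float32, mm along the optical axis (not along the pixel's ray), 0 where there is no reading), "fx", "fy", "cx", "cy" (pixels), "cam_to_world" (4x4, takes a point from camera to world coordinates). Camera axes: x right, y up, looking along -z (the intrinsics and any distortion apply to the point x, -y, -z); pixel columns grow to the right and rows downward; lengths in mm; the calibration is good to about 2 mm. A picture is of the moment at which its call begins.
A pose or a line that the arm cannot do raises PlanningError and nothing moves.
- finish_job(): hands the job in, once; it reports no verdict.
The state is a dict: "time": time; "qpos": joint angles; "qvel": joint speeds; "joint_efforts": joint torques, N m; "eef_pos": TCP position; "tool_rot": TCP orientation; "ft_force": force on the tool from outside, world axes, zero at the start; "torque": the same for the moment, N m; "finger_gap": finger opening in mm.
Only numpy, scipy, OpenCV 4.12 (cv2) and the standard library are available. Lean on these libraries where they do the work, as an engineer would, in place of code of your own. Each camera call takes 0.05 s, during which the arm holds its last target. There are 200 camera calls.

## Working session

There is one attempt and no reset: what is moved stays moved. The work goes in short steps, each a Python script; the robot and the scene stay as the last script left them, time stands still between calls to the robot, and variables do not carry over. Pictures are saved under pics/ and viewed, about 8 in all and at most 12, crops included, and the job is handed in when it is done.

```bash
mkdir -p pics; ls; python3 - <<'E'
from workcell import *
import cv2,numpy as np
for n in("top","side"):
    c=camera(n); cv2.imwrite(f"pics/{n}0.png",c["image"]); np.savez(f"pics/{n}0.npz",**c)
    print(n,c["fx"],c["fy"],c["cx"],c["cy"],np.round(c["cam_to_world"],3).tolist(),[k for k in c])
s=read_state();print(s["time"],s["eef_pos"],s["tool_rot"],grip_point_offset)
E
```

```text
pics
top 390.4351750327027 390.4351750327027 316.36843429104175 199.91531946250598 [[-0.006, 0.993, -0.117, 380.946], [-1.0, -0.007, -0.007, -38.561], [-0.007, 0.117, 0.993, 1234.291], [0.0, 0.0, 0.0, 1.0]] ['image', 'range_z', 'fx', 'fy', 'cx', 'cy', 'cam_to_world']
side 449.52199634894276 449.52199634894276 314.3249399378541 200.05569796309868 [[0.573, 0.546, -0.611, -476.378], [-0.819, 0.391, -0.419, -690.219], [0.01, 0.741, 0.671, 1135.316], [0.0, 0.0, 0.0, 1.0]] ['image', 'range_z', 'fx', 'fy', 'cx', 'cy', 'cam_to_world']
0.1 [150.21385217 606.37051373 230.7758412 ] [[ 2.40412400e-01  9.70670826e-01 -1.58240748e-04]
 [ 9.70670306e-01 -2.40412436e-01 -1.00844466e-03]
 [-1.01691086e-03  8.88430064e-05 -9.99999479e-01]] -18.700000000000003
```

View pics/top0.png

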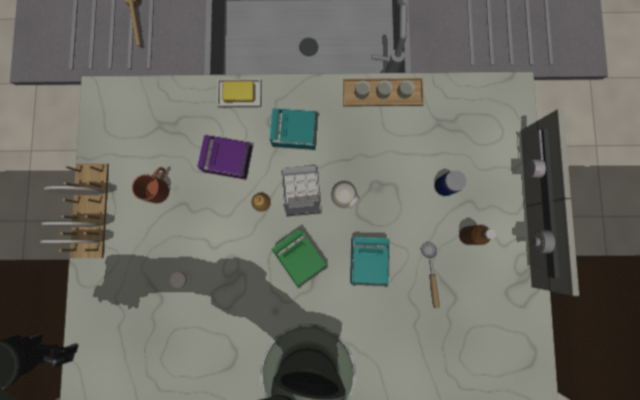

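View pics/side0.png

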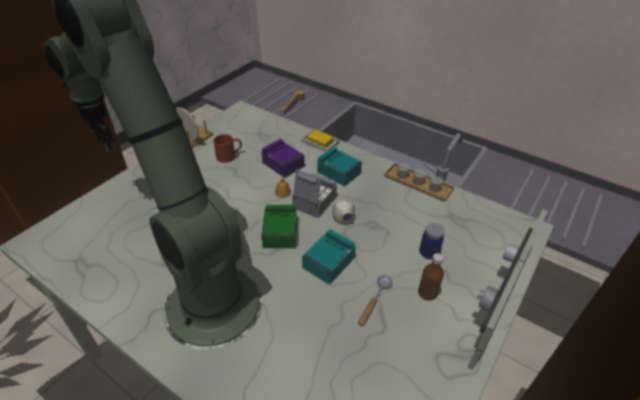

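The top view shows five tin shapes: purple (225,157), turquoise (294,128) and (371,260), green (300,256), and bare steel (301,190). Only the steel one is open with its lid up, and it stands between the bell timer (261,202) and the salt pig (345,194). I'll confirm in a crop and measure.

```bash
cat > h.py <<'E'
import numpy as np,cv2
def cloud(c):
    z=c["range_z"].astype(float);v,u=np.mgrid[0:400,0:640]
    P=np.stack([(u-c["cx"])*z/c["fx"],-(v-c["cy"])*z/c["fy"],-z,np.ones_like(z)],-1)
    W=(P@np.array(c["cam_to_world"]).T)[...,:3]; W[z==0]=np.nan
    return W
E
python3 - <<'E'
import cv2,numpy as np
from h import *
t=np.load("pics/top0.npz");s=np.load("pics/side0.npz")
a=cv2.resize(t["image"][150:225,250:365],None,fx=5,fy=5,interpolation=2)
b=cv2.resize(s["image"][155:230,260:365],None,fx=5,fy=5,interpolation=2)
im=np.zeros((600,575,3),np.uint8); im=np.vstack([cv2.resize(a,(460,300)),cv2.resize(b,(460,300*460//420))[:300]])
cv2.imwrite("pics/crop0.png",im)
W=cloud(t)
print("table z",np.nanmedian(W[300:330,400:420,2]))
np.set_printoptions(linewidth=250)
print("z top cols 280-322 step2, rows 162-216")
for r in range(162,218,2): print(r,np.round(W[r,278:326:2,2]).astype(int))
for p in [(170,301),(190,301),(208,301),(190,286),(190,317),(202,261),(194,345)]: print(p,W[p].round())
E
```

```text
table z -0.9604306426670064
z top cols 280-322 step2, rows 162-216
162 [ 0  1 -4 -4  4  4 -5  1  2  2  1  3 -1  0 -3 -4 -1  2 -2 -4 -1 -1 -2 -7]
164 [-1 -2 -4  2  4  1  2 -3 -1  0 -2 -2  3  0 -5 -1 -1 -1 -4 -6 -1 -1 -4 -2]
166 [-2 -4 -2  0  3  1  3  1 -3  2  3  0 71 71 72 67 74 69 69 60  1 -1 -1 -4]
168 [ 2 -1  1 70 71 72 72 70 70 69 73 68 74 68 68 72 64 70 66 59 -2  1  2  1]
170 [-7 -2 61 71 73 73 71 71 73 69 72 69 73 71 73 68 71 71 70 35  1  0 -2 -5]
172 [ 3  4 56 69 73 68 66 71 73 71 72 71 76 74 75 75 80 75 72 20 -1 -3 -3  4]
174 [                  -1                   -2                   58                   73                   74                   75                   76                   76                   69 -9223372036854775808                   33
                   33                   37                   41                   36                   40                   39                   39                   39                   25                    0                    0
                   -2                    1]
176 [-2 -1 60 28 36 38 35 36 23 38 41 34 37 38 25 36 
[... 2156 characters left out ...]
63                   50                   40                   37                   30
                   23                   17                    7                   -2 -9223372036854775808                   -4                    0                    0                    2                   -1                    0
                    3                    2]
216 [ 0 -3 -1  1  5  0  1  2  1 -1  0 -4 -2 -3  0 -2  2  3  0 -3 -2  1  2 -1]
(170, 301) [610.  15.  70.]
(190, 301) [554.  17.  34.]
(208, 301) [491.  13. 111.]
(190, 286) [554.  63.  37.]
(190, 317) [555. -33.  25.]
(202, 261) [516. 138.  52.]
(194, 345) [ 534. -116.   81.]<stdin>:12: RuntimeWarning: invalid value encountered in cast
```

View pics/crop0.png

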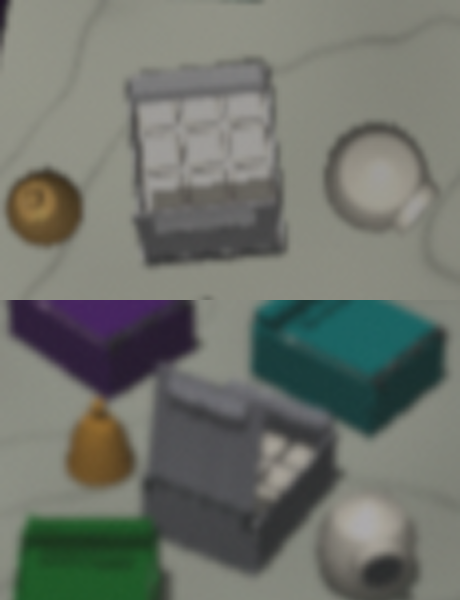

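The crop confirms it: bare steel, lip at the far end (row 170), lid standing up at the near end, step visible on its outer face (crop 205,215). Next I fit the pose from both depth clouds.

```bash
cat > fit.py <<'E'
import numpy as np,cv2
from h import *
from scipy.optimize import least_squares
def lippts(W):
    P=W.reshape(-1,3); return P[(P[:,0]>585)&(P[:,0]<640)&(abs(P[:,1]-15)<75)&(P[:,2]>63)&(P[:,2]<82)]
if __name__=="__main__":
    for n in("top","side"):
        W=cloud(np.load(f"pics/{n}0.npz")); L=lippts(W)
        r=cv2.minAreaRect(L[:,:2].astype(np.float32)); print(n,"lip",len(L),r,np.median(L[:,2]))
        P=W.reshape(-1,3); D=P[(P[:,0]>430)&(P[:,0]<560)&(abs(P[:,1]-15)<65)&(P[:,2]>72)&(P[:,2]<190)]
        D=D[D[:,0]<540]
        for k in range(6):
            c=D.mean(0); nn=np.linalg.svd(D-c)[2][2]; nn*=np.sign(-nn[0]); e=(D-c)@nn
            print(len(D),c.round(1),nn.round(3),"rms",e.std().round(2),"lean",np.arctan2(nn[2],-nn[0]).round(3),"yaw",np.arctan2(-nn[1],-nn[0]).round(3))
            D=D[abs(e)<max(3,2*e.std())]
        c=D.mean(0);print("y range",np.percentile(D[:,1],[1,50,99]),"z max",np.percentile(D[:,2],99))
        z=60;print("outer plane x at centre, z=60:",c[0]+((c[2]-60)*nn[2])/nn[0])
        top=P[(P[:,0]>440)&(P[:,0]<560)&(abs(P[:,1]-15)<65)&(P[:,2]>158)&(P[:,2]<190)]
        print("lid top",len(top),np.median(top,0) if len(top) else 0, top.min(0),top.max(0))
E
python3 fit.py
```

```text
top lip 246 ((609.9561157226562, 21.107986450195312), (23.903284072875977, 98.56097412109375), 3.8183817863464355) 71.13357117551095
387 [493.7  11.4 129.2] [-0.98  -0.089  0.177] rms 3.46 lean 0.178 yaw 0.09
382 [493.9  11.3 129.1] [-0.982 -0.086  0.171] rms 2.25 lean 0.172 yaw 0.087
350 [493.8  11.  126.6] [-0.98  -0.086  0.179] rms 1.61 lean 0.18 yaw 0.087
325 [493.6  10.9 124.2] [-0.979 -0.086  0.186] rms 1.19 lean 0.187 yaw 0.088
315 [493.5  11.  123.1] [-0.978 -0.086  0.189] rms 1.03 lean 0.191 yaw 0.088
312 [493.5  11.1 122.7] [-0.978 -0.087  0.19 ] rms 0.99 lean 0.192 yaw 0.089
y range [-36.03727052  11.27762341  60.52951458] z max 169.0313940247871
outer plane x at centre, z=60: 481.29275945824884
lid top 118 [499.69998588  13.7548894  163.22306026] [491.29849853 -36.04064918 158.07946119] [507.2065967   60.70096552 170.05504294]
side lip 85 ((609.5145263671875, 16.675518035888672), (25.90953826904297, 96.3308334350586), 5.025092601776123) 69.75135886650492
629 [491.8   7.  121.5] [-0.983 -0.081  0.167] rms 3.23 lean 0.169 yaw 0.082
595 [491.8   7.2 120.5] [-0.981 -0.083  0.173] rms 2.69 lean 0.175 yaw 0.085
565 [491.8   7.3 120.1] [-0.981 -0.084  0.176] rms 2.4 lean 0.178 yaw 0.086
548 [491.7   7.4 119.8] [-0.98  -0.086  0.177] rms 2.26 lean 0.178 yaw 0.088
538 [491.7   7.7 119.6] [-0.98  -0.088  0.177] rms 2.2 lean 0.178 yaw 0.089
530 [491.8   7.6 119.5] [-0.98  -0.089  0.177] rms 2.14 lean 0.178 yaw 0.09
y range [-42.09023908   7.89598204  56.29133533] z max 168.20733107848883
outer plane x at centre, z=60: 481.04149611506057
lid top 91 [499.08916824   9.48355744 162.55629202] [489.11272343 -42.02924544 158.14792271] [507.35113035  55.78237389 169.21784544]
```

```bash
cat > rob.py <<'E'
import numpy as np
from workcell import *
YAW=0.088; H=np.array([484.8,8.0,60.0])          # hinge middle
ex=np.array([np.cos(YAW),np.sin(YAW),0]); ey=np.array([-np.sin(YAW),np.cos(YAW),0]); ez=np.array([0,0,1.])
R=np.column_stack([ey,ex,-ez])
HALF=11.
def P(x,z): return H+(x-HALF)*ex+z*ez            # finger front-bottom corner at x,z from the hinge axis
def arc(r,th,off=4): return P(r*np.cos(th)-off*np.sin(th), r*np.sin(th)+off*np.cos(th))
def st(m=""):
    s=read_state(); d=np.array(s["eef_pos"])-H
    print(m,"t%.2f"%s["time"],"corner x %.1f y %.1f z %.1f"%(d@ex+HALF,d@ey,d[2]),"F tin",np.round([np.dot(s["ft_force"],a) for a in(ex,ey,ez)],1),"gap %.1f"%s["finger_gap"])
E
python3 - <<'E'
from rob import *
import cv2
clamp(); st("clamped")
p=arc(66,1.385)-25*ex
movep(p+[0,0,110],R); st("above")
movel(p,max_speed=150); st("pre")
c=camera("side");np.savez("pics/side1.npz",**c)
cv2.imwrite("pics/side1.png",cv2.resize(c["image"][100:240,230:400],None,fx=4,fy=4,interpolation=2))
E
```

```text
clamped t0.87 corner x -269.6 y 625.7 z 171.3 F tin [-0.5 -0.  -0.1] gap 0.2
above t3.27 corner x -16.5 y 0.6 z 175.6 F tin [ 1.3 -0.   0.3] gap 0.1
pre t4.15 corner x -16.4 y -0.0 z 66.2 F tin [ 0.5 -0.3 -0. ] gap -0.0
```

View pics/side1.png

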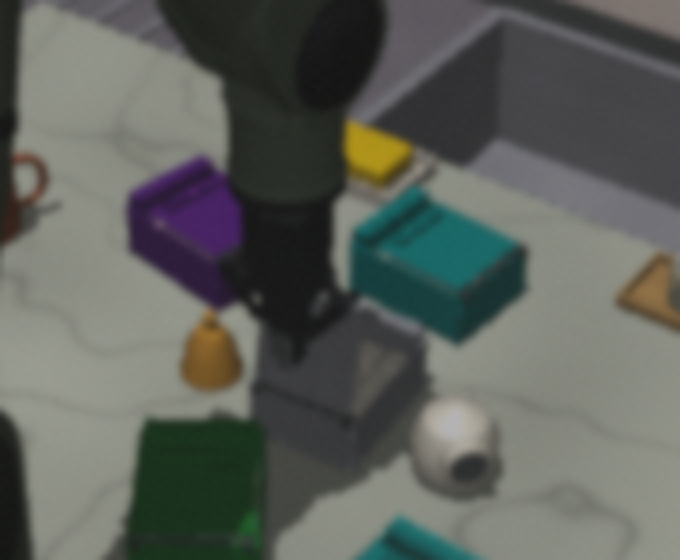

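The side view shows the shut fingertips at crop (297,350), in front of the middle of the lid's outer face and clear of the bell and salt pig. Now I fold along the arc.

```bash
python3 - <<'E'
from rob import *
import cv2
for th in (1.25,1.05,.85,.65,.45,.27,.12):
    r=66+8*(1.385-th)/1.385
    g=movel(arc(r,th),max_speed=100,guard=15); st("th %.2f %s"%(th,g))
    if g: break
c=camera("side");np.savez("pics/side2.npz",**c)
cv2.imwrite("pics/side2.png",cv2.resize(c["image"][130:240,260:380],None,fx=5,fy=5,interpolation=2))
E
```

```text
th 1.25 False t4.69 corner x 16.9 y -0.1 z 64.7 F tin [ 0.1 -0.3  0.5] gap -0.1
th 1.05 False t4.97 corner x 30.0 y -0.0 z 60.8 F tin [-0.9 -0.6  0.6] gap 0.0
th 0.85 False t5.27 corner x 42.4 y -0.1 z 54.4 F tin [-0.7 -1.   0. ] gap 0.3
th 0.65 False t5.56 corner x 53.3 y -0.1 z 45.5 F tin [0.1 0.3 0.3] gap 0.3
th 0.45 False t5.85 corner x 62.4 y -0.0 z 34.5 F tin [-1.   0.6  1.2] gap -0.0
th 0.27 False t6.13 corner x 68.6 y -0.0 z 23.0 F tin [-0.2  0.2  0.3] gap 0.6
th 0.12 False t6.39 corner x 72.2 y -0.0 z 12.7 F tin [ 0.1 -0.5  2.2] gap -0.1
```

View pics/side2.png

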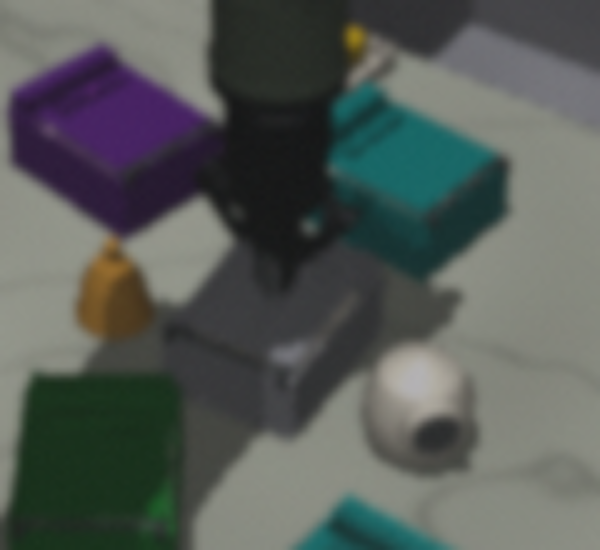

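The lid is nearly flat under the fingertips (crop 270,280), and the tin hasn't moved. Next, press down with a guard, then advance along the lid to the step.

```bash
python3 - <<'E'
from rob import *
g=movel(P(77,-2),max_speed=25,guard=10); st("press %s"%g)
E
```

```text
press True t6.94 corner x 76.4 y -0.0 z 1.4 F tin [-2.9  0.4 17.5] gap 0.2
```

```bash
python3 - <<'E'
from rob import *
z=1.6
for x in (82,86,90,94,98,102,106,109):
    g=movel(P(x,z),max_speed=30,guard=18); st("x %d z %.1f %s"%(x,z,g))
    if g: break
    fz=read_state()["ft_force"][2]
    z+= -0.4 if fz<9 else (0.3 if fz>18 else 0)
E
```

```text
x 82 z 1.6 False t7.30 corner x 83.3 y -0.1 z 2.0 F tin [ 2.1  0.2 11.6] gap -0.2
x 86 z 1.6 False t7.58 corner x 87.2 y -0.1 z 2.0 F tin [ 1.   0.8 11.7] gap -0.5
x 90 z 1.6 False t7.87 corner x 91.1 y -0.1 z 1.9 F tin [ 0.1 -0.2 10.8] gap 0.6
x 94 z 1.6 False t8.15 corner x 95.1 y -0.1 z 1.9 F tin [ 1.   0.2 11.2] gap 0.1
x 98 z 1.6 False t8.43 corner x 98.4 y -0.1 z 1.7 F tin [-2.9  0.2 10.1] gap 0.1
x 102 z 1.6 False t8.72 corner x 102.0 y -0.1 z 1.5 F tin [-4.4  0.6 10.9] gap 0.1
x 106 z 1.6 False t9.00 corner x 106.0 y -0.2 z 1.5 F tin [-3.1 -0.2  9.3] gap 0.1
x 109 z 1.6 False t9.25 corner x 109.0 y -0.1 z 1.5 F tin [-3.5 -0.   8.7] gap 0.1
```

Step contact came at nominal 97, so the fingertip is thinner than I assumed, giving about 12 mm of slide so far. I'll continue in small guarded steps until it reaches the stop.

```bash
python3 - <<'E'
from rob import *
z=1.5
for x in (112,115,117,118.5,120,121.5):
    g=movel(P(x,z),max_speed=25,guard=9); st("x %.1f z %.1f %s"%(x,z,g))
    if g: break
    if read_state()["ft_force"][2]<8: z-=.3
import cv2
for n in("side","top"):
    c=camera(n);np.savez(f"pics/{n}3.npz",**c)
E
```

```text
x 112.0 z 1.5 False t9.52 corner x 111.3 y -0.2 z 1.2 F tin [-6.4  0.5  9.2] gap -0.0
x 115.0 z 1.5 False t9.78 corner x 113.7 y -0.2 z 1.0 F tin [-11.    0.1  10.9] gap 0.1
x 117.0 z 1.5 False t10.03 corner x 115.4 y -0.1 z 0.9 F tin [-11.2  -0.2  10.5] gap -0.3
x 118.5 z 1.5 False t10.28 corner x 116.8 y -0.2 z 0.9 F tin [-11.3   0.2   9.8] gap 0.1
x 120.0 z 1.5 False t10.53 corner x 118.3 y -0.2 z 0.9 F tin [-11.   -0.1  10.4] gap -0.0
x 121.5 z 1.5 False t10.78 corner x 119.8 y -0.2 z 0.9 F tin [-12.2  -0.2  11.1] gap -0.1
```

The push force levelled off at 11 N from nominal 113 onward. Either the lid is at its stop and the tin is sliding, or the edge is jamming. I'll look before pushing further.

```bash
python3 - <<'E'
import cv2,numpy as np
from fit import *
from h import *
im=[]
for n in "03":
    s=np.load(f"pics/side{n}.npz"); im.append(cv2.resize(s["image"][160:220,280:350],None,fx=5,fy=5,interpolation=2))
    for k in("top","side"):
        W=cloud(np.load(f"pics/{k}{n}.npz")); L=lippts(W)
        L=L[L[:,2]<76]
        for y0,y1 in((-35,-8),(45,70)):
            m=L[(L[:,1]>y0)&(L[:,1]<y1)]
            print(n,k,y0,len(m),"x med",np.median(m[:,0]).round(1),"x 95",np.percentile(m[:,0],[5,95]).round(1) if len(m) else 0)
t=np.load("pics/top3.npz")["image"];im.append(cv2.resize(t[155:220,272:332],None,fx=5,fy=5,interpolation=2)[:300])
cv2.imwrite("pics/cmp3.png",cv2.resize(np.hstack([i[:300,:300] for i in im[1:]]),(800,400)))
E
```

```text
0 top -35 47 x med 613.4 x 95 [603.3 623.1]
0 top 45 65 x med 607.4 x 95 [597.4 616.8]
0 side -35 26 x med 611.7 x 95 [602.4 624.1]
0 side 45 15 x med 610.2 x 95 [604.2 618.7]
3 top -35 2 x med 587.9 x 95 [586.3 589.5]
3 top 45 0 x med nan x 95 0
3 side -35 38 x med 615.1 x 95 [590.8 631.9]
3 side 45 18 x med 605.4 x 95 [593.5 616.5]
  return _methods._mean(a, axis=axis, dtype=dtype,
  ret = ret.dtype.type(ret / rcount)
```

View pics/cmp3.png

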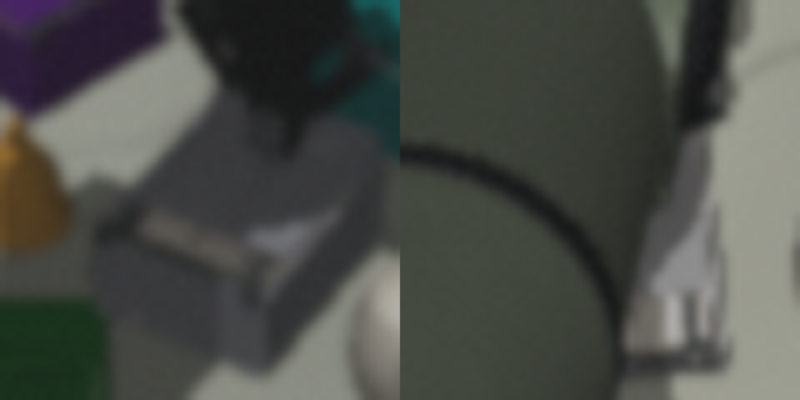

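```bash
python3 - <<'E'
import numpy as np
from h import *
from rob import H,ex,ey
for n in "03":
    W=cloud(np.load(f"pics/side{n}.npz")).reshape(-1,3); d=W-H; X,Y,Z=d@ex,d@ey,W[:,2]
    m=(Z>12)&(Z<52)&(abs(Y)<45)&(abs(X)<40)&(X<14); print(n,"near wall x",np.median(X[m]).round(1),m.sum())
    m=(Z>15)&(Z<50)&(X>15)&(X<110)&(Y<-45)&(Y>-70); print(n,"right wall y",np.median(Y[m]).round(1),m.sum())
    if n=="3":
        for x in range(-10,60,3):
            m=(abs(X-x)<1.5)&(abs(Y)<38)&(Z>20);print(x,m.sum(),np.median(Z[m]).round(1) if m.any() else 0)
    for x in range(108,146,3):
        m=(abs(X-x)<1.5)&(Y<-15)&(Y>-48)&(Z>20);print(n,x,m.sum(),np.median(Z[m]).round(1) if m.any() else 0)
E
```

```text
0 near wall x -4.6 175
0 right wall y -55.2 89
0 108 3 38.0
0 111 7 36.7
0 114 7 70.7
0 117 7 40.6
0 120 3 69.5
0 123 7 70.0
0 126 8 54.3
0 129 12 46.9
0 132 21 45.9
0 135 11 47.8
0 138 5 65.2
0 141 0 0
0 144 0 0
3 near wall x 4.1 168
3 right wall y -55.4 82
-10 50 528.6
-7 32 508.2
-4 41 505.4
-1 53 480.4
2 94 61.8
5 119 55.8
8 76 436.7
11 47 490.4
14 39 471.9
17 46 444.5
20 56 448.2
23 57 444.4
26 39 444.4
29 32 448.5
32 35 458.1
35 33 392.4
38 32 386.1
41 23 62.5
44 36 62.3
47 40 61.3
50 36 62.4
53 27 60.5
56 26 63.6
59 40 268.1
3 108 29 155.2
3 111 19 164.3
3 114 14 95.6
3 117 14 72.7
3 120 14 93.6
3 123 15 64.9
3 126 16 71.2
3 129 4 72.2
3 132 5 70.2
3 135 3 69.1
3 138 7 71.1
3 141 5 68.8
3 144 5 66.6
```

```bash
python3 - <<'E'
import numpy as np
from h import *
from rob import H,ex,ey
W=cloud(np.load("pics/side3.npz")).reshape(-1,3); d=W-H; X,Y,Z=d@ex-8.7,d@ey,W[:,2]
for x in np.arange(-5,50,2.):
    m=(abs(X-x)<1)&(abs(Y)<38)&(Z>20)&(Z<75);print(x,m.sum(),np.percentile(Z[m],[10,50,90]).round(0) if m.any() else 0)
E
```

```text
-5.0 56 [26. 39. 60.]
-3.0 48 [25. 48. 61.]
-1.0 30 [30. 47. 61.]
1.0 6 [25. 56. 59.]
3.0 1 [59. 59. 59.]
5.0 0 0
7.0 1 [61. 61. 61.]
9.0 1 [63. 63. 63.]
11.0 0 0
13.0 0 0
15.0 1 [58. 58. 58.]
17.0 2 [57. 60. 63.]
19.0 0 0
21.0 2 [66. 67. 68.]
23.0 6 [48. 65. 67.]
25.0 4 [44. 61. 63.]
27.0 10 [36. 59. 64.]
29.0 9 [35. 59. 65.]
31.0 9 [60. 63. 66.]
33.0 10 [42. 61. 63.]
35.0 16 [32. 60. 65.]
37.0 19 [30. 35. 63.]
39.0 20 [29. 40. 64.]
41.0 17 [28. 37. 65.]
43.0 13 [28. 38. 63.]
45.0 18 [33. 49. 64.]
47.0 9 [35. 60. 64.]
49.0 12 [33. 48. 66.]
```

```bash
python3 - <<'E'
import numpy as np,cv2
from rob import H,ex,ey,ez
c=np.load("pics/side3.npz"); im=c["image"]; M=np.linalg.inv(c["cam_to_world"])
r0,r1,c0,c1=160,225,270,350; k=9
big=cv2.resize(im[r0:r1,c0:c1],None,fx=k,fy=k,interpolation=2); big=cv2.convertScaleAbs(big,alpha=1.7)
def px(x,y,z):
    p=M@np.append(H+(x+8.7)*ex+y*ey+z*ez,1); u=c["cx"]+c["fx"]*p[0]/-p[2]; v=c["cy"]+c["fy"]*p[1]/p[2]
    return int((u-c0+.5)*k),int((v-r0+.5)*k)
for x,col in((4,(255,0,0)),(18,(0,255,0)),(27,(0,0,255))): cv2.line(big,px(x,-50,2),px(x,50,2),col,1)
for a,b in(((-4,-55),(-4,55)),((-4,-55),(136,-55))): cv2.line(big,px(*a,0),px(*b,0),(0,255,255),1)
cv2.imwrite("pics/ov.png",big); print(big.shape)
E
```

```text
(585, 720, 3)
```

View pics/ov.png

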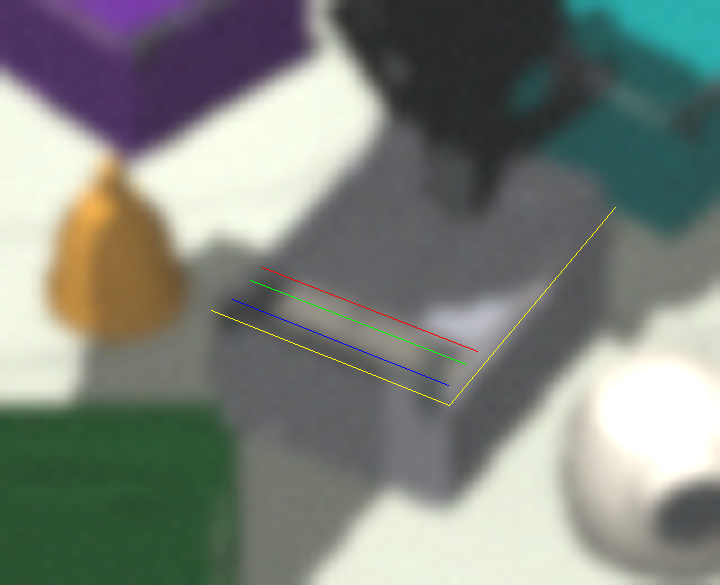

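The overlay shows the lid's near border at the red line (slide 23 mm), clearly past the green one (14 mm), so the lid is at its stop. The tin has moved about 9 mm. Now I release: relieve the push slightly, then go straight up and check.

```bash
python3 - <<'E'
from rob import *
import cv2
from h import cloud
movel(P(119.3,2.5),max_speed=30); st("ease")
movel(P(117.5,10),max_speed=40); st("off")
movel(P(110,150),max_speed=150)
movel(P(-30,190),max_speed=200); 
goto_joints([-1.398, 0.521, -0.036, 1.599, 0.021, 1.021, -0.113]); wait(.3); st("home")
for n in("side","top"):
    c=camera(n);np.savez(f"pics/{n}4.npz",**c)
s,t=[np.load(f"pics/{n}4.npz") for n in("side","top")]
a=cv2.resize(s["image"][155:225,250:370],(600,350),interpolation=2); b=cv2.resize(t["image"][150:220,240:365],(600,336)[:2],interpolation=2)
cv2.imwrite("pics/end.png",cv2.resize(np.vstack([a,b[:250]]),(600,600)))
W=cloud(t).reshape(-1,3); d=W-H;X,Y=d@ex-8.7,d@ey
for x in range(-8,146,6):
    m=(abs(X-x)<3)&(abs(Y)<30);print(x,m.sum(),np.percentile(W[m,2],[20,50,80]).round(0))
for nm,p in (("top0",np.load("pics/top0.npz")),("top4",t)):
    Q=cloud(p).reshape(-1,3)
    for q in((516,138),(534,-116)):
        m=(np.hypot(Q[:,0]-q[0],Q[:,1]-q[1])<60)&(Q[:,2]>20)&(np.abs((Q-H)@ey)>75);print(nm,np.median(Q[m],0).round(1))
E
```

```text
ease t11.13 corner x 119.4 y -0.1 z 2.4 F tin [-1.1 -0.2  6.7] gap 0.1
off t11.47 corner x 117.6 y 0.0 z 10.1 F tin [-0.5  1.1 -0.1] gap 0.2
home t16.12 corner x -269.0 y 625.9 z 171.8 F tin [ 0.7 -0.2  0. ] gap -0.1
-8 36 [-2. -1.  2.]
-2 75 [ 5. 44. 61.]
4 20 [58. 61. 63.]
10 39 [33. 35. 37.]
16 36 [32. 36. 39.]
22 38 [34. 36. 39.]
28 58 [33. 38. 63.]
34 40 [62. 63. 65.]
40 37 [61. 64. 65.]
46 40 [62. 64. 66.]
52 37 [62. 63. 65.]
58 38 [61. 63. 65.]
64 39 [62. 63. 64.]
70 38 [62. 63. 65.]
76 37 [62. 63. 66.]
82 39 [62. 63. 65.]
88 41 [62. 63. 66.]
94 37 [61. 64. 66.]
100 39 [62. 63. 65.]
106 40 [61. 63. 65.]
112 48 [63. 70. 73.]
118 38 [71. 73. 75.]
124 38 [69. 71. 73.]
130 41 [69. 70. 72.]
136 29 [69. 71. 72.]Traceback (most recent call last):
  File "<stdin>", line 16, in <module>
    return _quantile_unchecked(
        a, q, axis, out, overwrite_input, method, keepdims, weights)
    return _ureduce(a,
                    func=_quantile_ureduce_func,
    ...<5 lines>...
                    overwrite_input=overwrite_input,
                    method=method)
    r = func(a, **kwargs)
    result = _quantile(arr,
                       quantiles=q,
    ...<2 lines>...
                       out=out,
                       weights=wgt)
    slices_having_nans = np.isnan(arr[-1, ...])
                                  ~~~^^^^^^^^^
IndexError: index -1 is out of bounds for axis 0 with size 0
```

View pics/end.png

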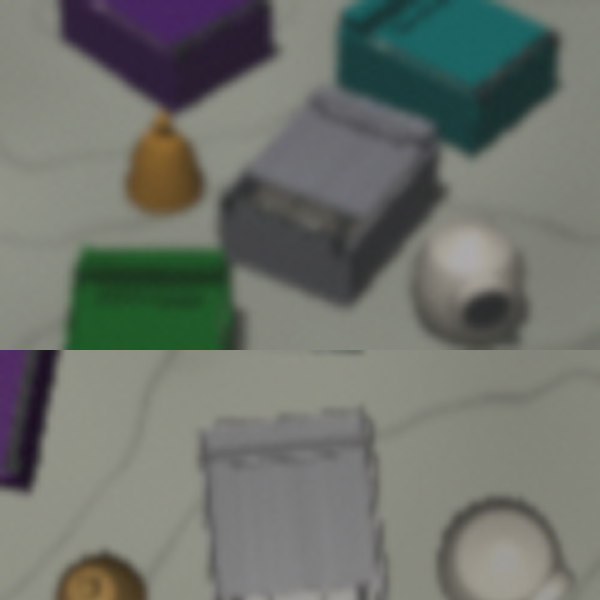

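With the robot clear, the lid lies flat: its height is 63–64 mm along its whole length. Its near border is about 28 mm from the hinge (27 expected at the stop), the step is at about 112 mm, and the edge is under the lip.

```bash
python3 -c "
from workcell import *
finish_job();print(read_state()['time'])"
```

```text
the job is handed in; nothing more can be done
the job is handed in; nothing more can be done
```

The lid is shut and stayed shut by itself after I let go. I handed the job in at about 16 s on the robot's clock, with the arm back at its start pose and touching nothing.

**What I did:** I picked out the bare-steel tin and folded its lid over with the shut fingertips on the outer face. Then I pressed it down with about 10 N and pushed on the step until the lid reached its stop.

**Last checks, after release:**
- **Flat:** the lid's height is 63–64 mm along its whole length.
- **Slid out:** its hinge-side border is about 28 mm from the hinge and its step at about 112 mm. Both fit full travel of about 23 mm, with the edge under the lip.
- **Neighbours:** the bell timer and salt pig look undisturbed in the final picture. My numeric check of their positions did not run because the script stopped on an error first, and I did not repeat it. I did not check the other bystanders after the job, but the arm worked well away from them.

**What did not go to plan:**
- **Tin moved:** it slid about 9 mm (limit 40 mm), because I kept pushing for a few millimetres after the lid had reached its stop.
- **Early slide:** I met the step about 9 mm later than expected, so the lid had probably been dragged partway out by friction once it was flat. I never measured the slide at the moment the lid folded below 0.25 rad. The hinge passed that angle before I pressed down, with almost no force along the lid, so I expect the "still drawn back" check to hold.

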